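# Refit the agitator and lid of a flour bin

## Robot

A 6-joint arm with a two-finger parallel gripper is mounted at the origin on the work surface. World frame = base frame: x ahead of the robot, y to its left, z up, the work surface at z = 0. Lengths are in m, angles in rad, forces in N, time in s.
With the tool pointing down it reaches from about 0.35 to 0.85 m from the base axis. Payload 8.1 kg.
Tool frame: the origin (TCP) lies at the very end of the fingers, on their centre line; the grasp point (between the pads) lies robot.grip_point_offset behind it (robot.grip_point_offset is the distance from the TCP to the grasp point, in m); z points along the fingers, y is the line along which they close (so a half turn about z gives the same grasp; the last joint's range is limited). The gripper opens to 93 mm and grips with 3 to 60 N. Pads are 15 mm wide; open, the fingers measure 128 mm over their backs; the gripper's body (75 mm by 188 mm) begins 65 mm behind the grasp point.
Start: joints at [1.145, 0.13, 1.488, -0, 1.523, -0.085], TCP at [0.201, 0.566, 0.219] pointing down, gripper open.
Joint ranges: [-2.96, 2.96], [-0.89, 2.26], [0.02, 2.5], [-1.34, 4.48], [0, 2.73], [-2.66, 2.66]. Speed limits (rad/s): [2.39, 2.39, 2.79, 3.14, 3.14, 3.14].

## Interface

Orientations are given as a rotation vector (axis times angle).
In Python, from plant import robot, eyes gives the robot as it stands. The module is installed in compiled form; this text tells all that it offers.
- The arm moves only by the tool apply_moves, never from a script. Its argument "steps" is one flat list of numbers, 7 for each row, row after row: the shift along the tool's x, y, z in units of 30 mm (1.0 is 30 mm), then the turn, a rotation vector about the tool's x, y, z in units of 6 degrees (1.0 is 6 degrees), then the opening in per cent of the stroke, from 0 (shut) to 100 (fully open). In form: [dx, dy, dz, ax, ay, az, fingers, dx, dy, dz, ax, ay, az, fingers, ...]. A call has 1 to 12 rows; each row shifts and turns the commanded pose from where the row before left it, along the tool's axes as they then stand; what a row does not reach is not made up. A row lasts 1/12 s, in which the tool goes at most 41.7 mm and 7.16 degrees, less where a joint would pass 70% of its speed; a pose out of reach is approached as far as the arm can. A call is refused whole if a number of a shift passes 1 or a number of a turn 1, either way. A call with a gripper value outside its range is refused whole. The fingers move at their own pace and stop on an object; "grip_force" is the grip in N (left out, the last holds). Time passes only in rows, so rows that do not move let the fingers close. It gives the time, the measured TCP pose, the force, the opening and the grip force at its end, in the units of the state.
- robot.read_state(): the state, without advancing time (a new reading comes with each control period).
- eyes.read_camera(name): name is "scene" or "top"; returns the picture (420x560x3 uint8, red, green, blue); there is no depth.
- eyes.calibration(name): a dict with "K" (3x3 intrinsics, pixels), "R" (3x3) and "t" (3): a world point X has camera coordinates R X + t. Camera axes: x right, y down, z forward; pixel columns grow to the right and rows downward; lengths in m; the calibration is good to about 2 mm. A picture is of the moment at which its call begins. calibration takes no time and is no camera call.
- robot.close_job(): hands the job in; it is judged then, once.
Trained networks look in the newest picture that a camera, given by its name, has taken for a name from the list of things; names that differ only in an ending like _2 or _b are one class to them, and where a whole thing is asked for, a point or a joint stands for the part that bears it (a point fixed in the world has none). Each returns a list of dicts, best first, with "conf" (0 to 1); they miss things now and then, are a little off and sometimes report something else, mostly with a low value. They report only what shows in the picture. A call takes as long as a camera call. They do not tell look-alikes from the thing itself.
- eyes.search_frame(camera, thing): "rect" ([left, top, width, height] in pixels, round what is visible of it).
- eyes.place_of(camera, thing): "xy" ([column, row] in pixels: a listed point, or the origin of a listed thing).
The state is a dict: "t": time; "q": joint angles; "dq": joint speeds; "joint_torque": joint torques, N m; "tool_pos": TCP position; "orientation": TCP orientation; "force": force on the tool from outside, world axes, zero at the start; "wrist_torque": the same for the moment, N m; "opening": finger opening in m; "gripper_force": force on a finger pad.
Only numpy, scipy, OpenCV 4.12 (cv2) and the standard library are available. Lean on these libraries where they do the work, as an engineer would, in place of code of your own. Each camera call takes 0.05 s, during which the arm holds its last target. There are 200 camera calls.

## Task

The flour bin on the counter has been washed: put it back together. Lower the bent agitator rod into the hopper so that both its ends lie fully down in the two bearing notches, plain end in the notch that is closed on its outside and T-handle outside the other wall, let go of it, then set the clear lid squarely down on the hopper with its lip inside the walls. Lower both parts rather than dropping them, leave everything else where it stands, and finish with both parts released and at rest.

Things in the scene. Friction and masses are not known exactly. Their poses are not given: they have to be found in the camera images.
- bin: Flour bin, fixed to the counter: clear open-topped hopper, inside 120 mm (x) by 152 mm (y), on a steel stand with a 190 x 210 mm foot plate. Origin at the underside's centre. z up; y along the bearing line from the blind notch (-y) to the open notch (+y); x towards the black chute (reaches 131 mm, below 110 mm height). Level rim 225 mm above the counter. x walls 6 mm, notched y walls 8 mm thick.
- bin_seat (a point): Point in the middle of the hopper on the line through its two notches, 190 mm above the counter and 35 mm below the rim: the agitator's centre belongs here. Axes as the bin. Inside the hopper at least 45 mm is free below this point near the walls, 90 mm in the middle.
- bin_open_notch (a point): Notch in the bin's +y wall, open right through: centre of a 10 mm rod resting in it, 80 mm along +y from bin_seat. Grey block with an upright slot 13 mm wide, open at the rim, flared at 45 degrees to about 30 mm over the top 11 mm; flat floor 40 mm below the rim.
- bin_blind_notch (a point): Notch in the bin's -y wall, closed on its outside: centre of the resting rod, 87 mm along -y from bin_seat. Same slot and flare as the other, but a grey end plate up to the rim closes its outside, from 98 to 100 mm from bin_seat.
- agitator_mid (a point): Centre of the agitator: bare metal rod, 10 mm diameter, bent in one plane to a zigzag, 197 mm long, about 0.22 kg, lying flat (centre line 5 mm up). y along its bearing line to the T-handle, z up as it lies. Middle of its straight 60 mm centre leg (x = -30 to +30 mm), near its centre of mass: can be gripped here across y, with 54 mm free on either side (the side legs are at y = +-64 mm).
- agitator_handle (a point): Middle of the T-handle's crossbar (54 mm long, 10 mm diameter, along the agitator's x), 100 mm from agitator_mid along +y. It belongs outside the hopper. From the centre leg the rod runs along y at x = +30 mm to y = +64 mm, returns to x = 0, then runs straight out to this handle.
- agitator_plain (a point): Tip of the agitator's plain straight end, 92 mm from agitator_mid along -y. On this side the rod runs from the centre leg along y at x = -30 mm to y = -64 mm, returns to x = 0, then runs straight out to this tip.
- lid_grip (a point): Centre of the black grip (50 mm along lid x, 16 mm along lid y, from 19 mm below to 15 mm above this point) on the clear lid, 34 mm above the counter as it lies. Plate 138 (x) by 174 (y) by 5 mm; grey lip frame below, 112 by 144 mm outside, 10 mm tall; about 0.2 kg; z up. On the hopper, lid x lies along bin x, either way round, and this point is 59 mm above bin_seat.
- jar_big: Bystander, to be left alone: tall glass jar with black cap, 84 mm across, 130 mm tall; origin at its underside.
- jar_small: Bystander, to be left alone: small amber glass jar, 64 mm across, 85 mm tall; origin at its underside.
- jar_low: Bystander, to be left alone: low glass jar with metal cap, 80 mm across, 70 mm tall; origin at its underside.
- scoop: Bystander, to be left alone: aluminium scoop, 210 mm long, 45 mm tall; origin at its underside.
- brush: Bystander, to be left alone: cleaning brush with a wooden handle, lying flat; origin at its underside.
- tub: Bystander, to be left alone: white plastic tub, 110 mm across, 75 mm tall; origin at its underside.
- bowl: Bystander, to be left alone: steel bowl, 150 mm across, 60 mm tall; origin at its underside.
Not all that is in view belongs to the job. Leave any yellow look-alike of the part that bears lid_grip alone.

How it is judged:
On the way:
1. the agitator lies in both notches, released (x of agitator_plain in the frame of bin_seat between -0.004 and 0.004 m and z of agitator_plain in the frame of bin_seat between -0.004 and 0.004 m and x of agitator_handle in the frame of bin_seat between -0.004 and 0.004 m and z of agitator_handle in the frame of bin_seat between -0.004 and 0.004 m and y of agitator_plain in the frame of bin_seat between -0.1 and -0.084 m and contact force between the fingers and agitator below 0.3 N), for 0.3 s.
At the end, for the whole second after the job is handed in: Agitator tip and T-handle centre within 4 mm of the bearing line, the tip within 8 mm of its place along it in the blind notch; lid level (0.04 rad), its grip within 7 mm of the hopper's centre and 3 mm of its seated height; both released and at rest (all of step 1 and x of lid_grip in the frame of bin_seat between -0.007 and 0.007 m and y of lid_grip in the frame of bin_seat between -0.007 and 0.007 m and z of lid_grip in the frame of bin_seat between 0.056 and 0.062 m and angle between lid_grip's own z axis and vertical below 0.04 rad and contact force between the fingers and lid below 0.3 N and linear speed of each of agitator, lid below 0.02 m/s); the robot touches nothing.
It fails at once if a bystander is pushed or knocked more than 25 mm from its place (distance of any of jar_big, jar_small, jar_low, scoop, brush, tub, bowl from where it was at the start of the episode above 0.025 m).
It fails at once if the agitator or the lid is dropped or thrown (faster than 0.7 m/s with the fingers off it) ((linear speed of agitator above 0.7 m/s and contact force between the fingers and agitator below 0.05 N) or (linear speed of lid above 0.7 m/s and contact force between the fingers and lid below 0.05 N)).
It also fails if it takes over 70 s, if anything falls off the work surface, if the arm or the gripper's body presses on something with over 40 N, if the wrist force passes 120 N, or if a joint passes its speed limit or range.

## Working session

There is one attempt and no reset: what is moved stays moved. The work goes in short steps, Python scripts to look and compute and a tool call to move; the robot and the scene stay as the last step left them, time stands still between calls to the robot, and variables do not carry over. Pictures are saved under pics/ and viewed, at most 10 in all, crops included, and the job is handed in when it is done.

Besides the shell and the picture viewer there is one more tool, called after "Request:" by a JSON object that holds its "fn" and its "kwargs". apply_moves: Moves the arm, as the interface text tells. Its arguments: {"type":"object","properties":{"steps":{"type":"array"},"grip_force":{"type":"number"}},"required":["steps"]}

```bash
mkdir -p pics; python3 - <<'E'
from plant import robot, eyes
import cv2,numpy as np
for c in("scene","top"):
    im=eyes.read_camera(c); cv2.imwrite(f"pics/{c}0.png",im[:,:,::-1])
    k=eyes.calibration(c); print(c,np.round(k["K"],1).tolist(),np.round(k["R"],3).tolist(),np.round(k["t"],3).tolist())
    for n in("bin","bin_seat","bin_open_notch","bin_blind_notch","agitator_mid","agitator_handle","agitator_plain","lid_grip","jar_big","jar_small","jar_low","scoop","brush","tub","bowl"):
        print(n,[(np.round(d["xy"]).tolist(),round(d["conf"],2)) for d in eyes.place_of(c,n)[:3]])
print(robot.read_state(),robot.grip_point_offset)
E
```

```text
scene [[431.2, 0.0, 279.0], [0.0, 431.2, 198.7], [0.0, 0.0, 1.0]] [[0.384, 0.923, 0.001], [0.725, -0.301, -0.619], [-0.571, 0.238, -0.785]] [-0.189, -0.297, 1.725]
bin [([281.0, 237.0], 0.69), ([159.0, 306.0], 0.27)]
bin_seat [([287.0, 202.0], 0.84)]
bin_open_notch [([312.0, 198.0], 0.72)]
bin_blind_notch [([254.0, 201.0], 0.74), ([218.0, 302.0], 0.38)]
agitator_mid [([177.0, 247.0], 0.82)]
agitator_handle [([195.0, 224.0], 0.6)]
agitator_plain [([162.0, 269.0], 0.67)]
lid_grip [([358.0, 175.0], 0.67), ([348.0, 130.0], 0.59)]
jar_big [([385.0, 240.0], 0.9), ([255.0, 202.0], 0.54)]
jar_small [([220.0, 300.0], 0.62)]
jar_low [([333.0, 285.0], 0.85)]
scoop [([422.0, 172.0], 0.56)]
brush []
tub [([96.0, 275.0], 0.71)]
bowl [([260.0, 310.0], 0.78), ([157.0, 305.0], 0.75)]
top [[435.8, 0.0, 274.8], [0.0, 435.8, 205.9], [0.0, 0.0, 1.0]] [[-0.014, -1.0, 0.007], [-0.998, 0.014, -0.057], [0.057, -0.007, -0.998]] [0.011, 0.512, 1.631]
bin [([280.0, 191.0], 0.72)]
bin_seat [([281.0, 189.0], 0.67), ([347.0, 234.0], 0.61)]
bin_open_notch [([258.0, 178.0], 0.78), ([281.0, 185.0], 0.31)]
bin_blind_n
[... 596 characters left out ...]
([320.0, 140.0], 0.75)]
{'t': 1.6, 'q': array([ 1.14464515e+00,  1.30409435e-01,  1.48820675e+00, -1.06608900e-05,
        1.52300487e+00, -8.53927018e-02]), 'dq': array([-0.00165285,  0.00141186, -0.00036499, -0.00048526, -0.00106502,
       -0.00132463]), 'joint_torque': array([-1.41483328e-03, -5.59728312e+01, -4.92058468e+01,  7.67833740e-02,
        2.23736535e-02,  6.16837474e-05]), 'tool_pos': array([0.20049905, 0.56550669, 0.21862587]), 'orientation': array([ 5.32674907e-01,  3.09610114e+00, -4.73978728e-05]), 'force': array([-0.57942756, -0.46077564, -0.84823497]), 'wrist_torque': array([0.02659574, 0.00133724, 0.02460238]), 'gripper_force': 0.0, 'opening': 0.092960922555752} 0.0188
```

View pictures.

View pics/scene0.png

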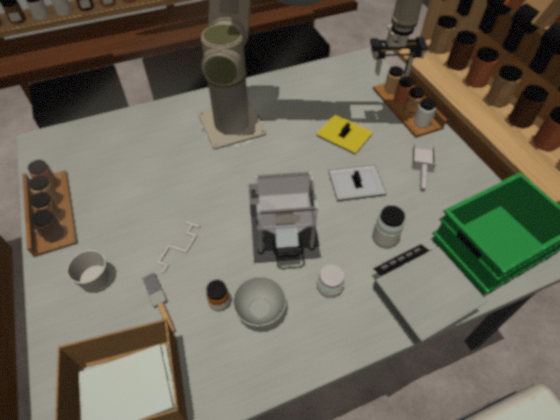

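View pics/top0.png

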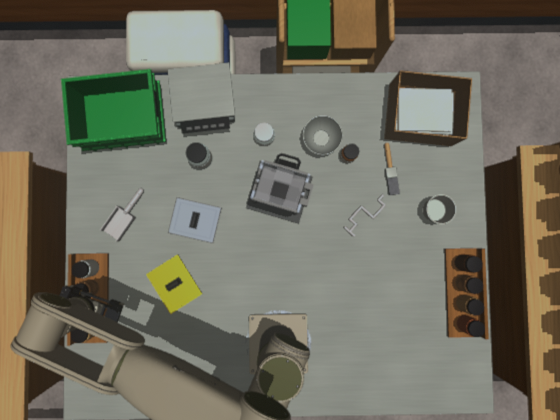

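```bash
cat > h.py <<'E'
from plant import robot, eyes
import cv2,numpy as np
from scipy.optimize import least_squares
CAL={c:eyes.calibration(c) for c in("scene","top")}
def proj(c,X):
    k=CAL[c]; p=(np.atleast_2d(X)@np.array(k["R"]).T+k["t"])@np.array(k["K"]).T
    return p[:,:2]/p[:,2:]
def ray(c,uv,z):
    k=CAL[c]; R=np.array(k["R"]); d=R.T@np.linalg.solve(k["K"],[*uv,1]); C=-R.T@k["t"]
    return C+d*(z-C[2])/d[2]
def meas(c,n,i=0):
    return [np.array(d["xy"]) for d in eyes.place_of(c,n)]
def world(P,pts):
    x,y,a=P[:3]; c,s=np.cos(a),np.sin(a); pts=np.atleast_2d(pts)
    return np.c_[x+c*pts[:,0]-s*pts[:,1], y+s*pts[:,0]+c*pts[:,1], pts[:,2]]
E
python3 - <<'E'
from h import *
Z=dict(bin=0,bin_seat=.19,bin_open_notch=.19,bin_blind_notch=.19,agitator_mid=.005,agitator_handle=.005,agitator_plain=.005,lid_grip=.034)
for c in CAL: eyes.read_camera(c)
for n,z in Z.items():
    for c in CAL:
        m=meas(c,n); print(n,c,[np.round(ray(c,u,z),3)[:2].tolist() for u in m[:2]])
for n,b in(("sceneA",("scene",(130,160,200,140))),("topA",("top",(230,140,180,110)))):
    im=eyes.read_camera(b[0])[:,:,::-1]; x,y,w,h=b[1]
    cv2.imwrite(f"pics/{n}.png",cv2.resize(im[y:y+h,x:x+w],None,fx=4.0,fy=4.0,interpolation=cv2.INTER_CUBIC))
E
```

```text
bin scene [[0.57, -0.019]]
bin top [[0.56, -0.014], [0.766, -0.169]]
bin_seat scene [[0.569, -0.012], [0.574, 0.221]]
bin_seat top [[0.56, -0.015]]
bin_open_notch scene [[0.594, 0.063]]
bin_open_notch top [[0.598, 0.067]]
bin_blind_notch scene [[0.536, -0.099]]
bin_blind_notch top [[0.546, -0.092]]
agitator_mid scene [[0.495, -0.336]]
agitator_mid top [[0.474, -0.345]]
agitator_handle scene [[0.415, -0.273]]
agitator_handle top [[0.415, -0.267]]
agitator_plain scene [[0.544, -0.411]]
agitator_plain top [[0.555, -0.403]]
lid_grip scene [[0.241, 0.388], [0.459, 0.311]]
lid_grip top [[0.219, 0.392], [0.46, 0.311]]
```

View pics/topA.png

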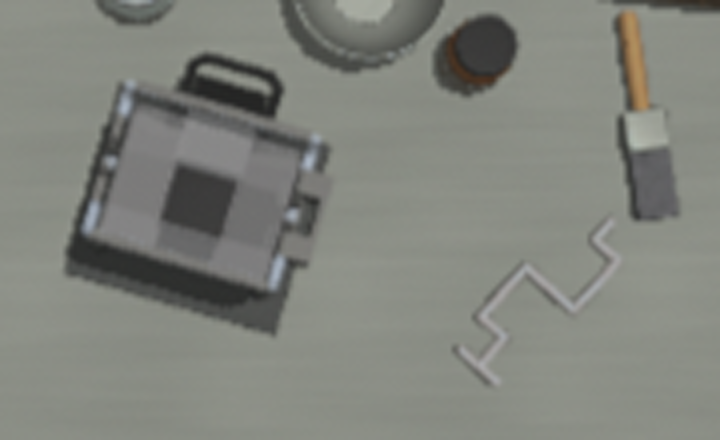

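View pics/sceneA.png

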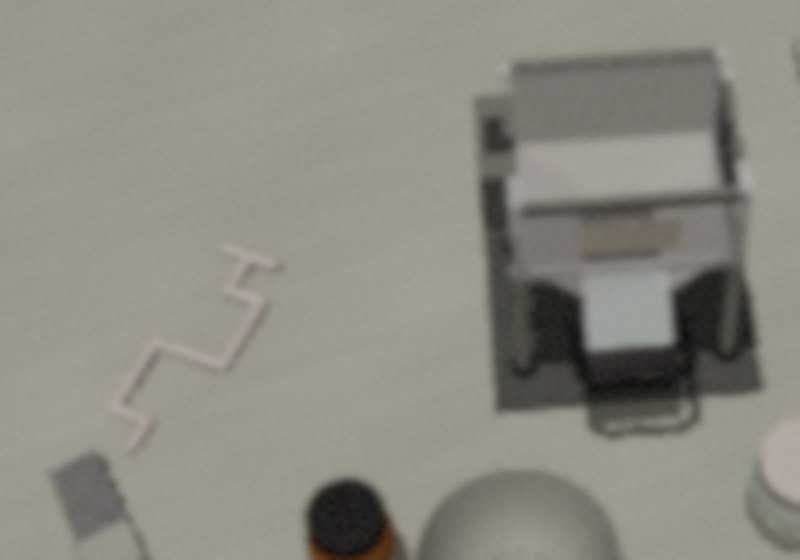

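```bash
cat > fit.py <<'E'
from h import *
def fit(obs,x0):
    # obs: (cam, model pts Nx3, pixels Nx2)
    f=lambda P:np.concatenate([(proj(c,world(P,m))-p).ravel() for c,m,p in obs])
    r=least_squares(f,x0,loss="soft_l1"); return r.x,r.fun.reshape(-1,2)
E
python3 - <<'E'
from fit import *
T=lambda a:np.array(a)/4+[230,140]-.375
S=lambda a:np.array(a)/4+[130,160]-.375
m=np.array([(0,-92),(0,-64),(-30,-64),(-30,0),(30,0),(30,64),(0,64),(0,100),(-27,100),(27,100)])/1e3
m=np.c_[m,np.full(10,.005)]
t=T([(611,221),(594,240),(619,260),(574,310),(525,266),(480,316),(505,338),(478,364),(498,383),(458,348)])
s=S([(132,450),(152,425),(113,407),(155,343),(223,365),(268,303),(226,289),(251,258),(224,247),(280,267)])
for o in([("top",m,t)],[("scene",m,s)],[("top",m,t),("scene",m,s)]):
    P,r=fit(o,[.48,-.34,.8]); print("agi",np.round(P,4),np.degrees(P[2]),np.abs(r).max(),np.sqrt((r**2).mean()))
rim=np.array([(66,-84,225),(66,84,225),(-66,84,225),(-66,-84,225)])/1e3
ft=np.array([(95,-105,0),(95,105,0),(-95,105,0),(-95,-105,0)])/1e3
mt=np.r_[rim,ft[[2,3]]]; pt=T([(328,143),(122,82),(85,238),(275,292),(67,272),(278,335)])
ms=np.r_[rim,ft[[0,1,3]]]; ps=S([(520,210),(745,195),(722,52),(508,65),(498,410),(762,388),(475,97)])
for o in([("top",mt,pt)],[("scene",ms,ps)],[("top",mt,pt),("scene",ms,ps)]):
    P,r=fit(o,[.56,-.015,-.25]); print("bin",np.round(P,4),np.degrees(P[2]),np.round(r,1).tolist())
E
```

```text
agi [ 0.4853 -0.3457  0.806 ] 46.181833925677886 0.7809105463922208 0.355129060416287
agi [ 0.4861 -0.3446  0.809 ] 46.351638177291626 1.297433742319697 0.5497387675450177
agi [ 0.4857 -0.3451  0.8079] 46.28870316704975 1.4748359486030438 0.48483860229446196
bin [ 0.5639 -0.0146 -0.2997] -17.17052342820974 [[-1.0, -0.9], [1.7, 0.1], [-0.4, -0.8], [1.1, 0.1], [-0.4, 0.9], [-0.2, 0.7]]
bin [ 0.5655 -0.0125 -0.3006] -17.22099394611001 [[-3.0, -0.5], [1.7, -1.3], [0.8, -1.2], [-2.8, -0.4], [-0.8, 0.8], [0.3, 0.8], [1.7, 29.7]]
bin [ 0.5646 -0.0134 -0.2965] -16.987238507256492 [[-1.4, -1.2], [1.3, -0.0], [-0.7, -0.9], [0.8, -0.1], [-0.7, 0.8], [-0.4, 0.5], [-3.4, -0.5], [1.3, -1.5], [0.2, -1.4], [-3.3, -0.5], [-1.1, 0.8], [0.0, 0.6], [1.2, 29.7]]
```

```bash
cat > ov.py <<'E'
from h import *
import sys
def overlay(P,name,extra=None):
    out=[]
    def box(x,y,z0): return np.array([(x,-y,z0),(x,y,z0),(-x,y,z0),(-x,-y,z0)])/1e3
    L=[box(66,84,225),box(60,76,225),box(95,105,0)]
    L+=[np.array([(-6.5,s*76,225),(-6.5,s*100,225),(6.5,s*100,225),(6.5,s*76,225)])/1e3 for s in(1,-1)]
    for c,(x,y,w,h) in(("top",(240,150,90,80)),("scene",(240,165,90,110))):
        im=eyes.read_camera(c)[:,:,::-1][y:y+h,x:x+w]; k=(400/w)
        im=cv2.resize(im,None,fx=k,fy=k,interpolation=cv2.INTER_CUBIC)
        for i,l in enumerate(L):
            p=((proj(c,world(P,l))-[x,y]+.5)*k*8).astype(int)
            cv2.polylines(im,[p],i<3,[(0,0,255),(0,255,255),(0,255,0),(255,0,0),(255,0,255)][i],1,cv2.LINE_AA,3)
        out.append(cv2.copyMakeBorder(im,0,500-im.shape[0],0,0,0))
    cv2.imwrite(name,np.hstack(out))
if __name__=="__main__": overlay(np.array([.5643,-.0140,-.300]),"pics/ov1.png")
E
python3 ov.py
```

```text
(no output)
```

View pics/ov1.png

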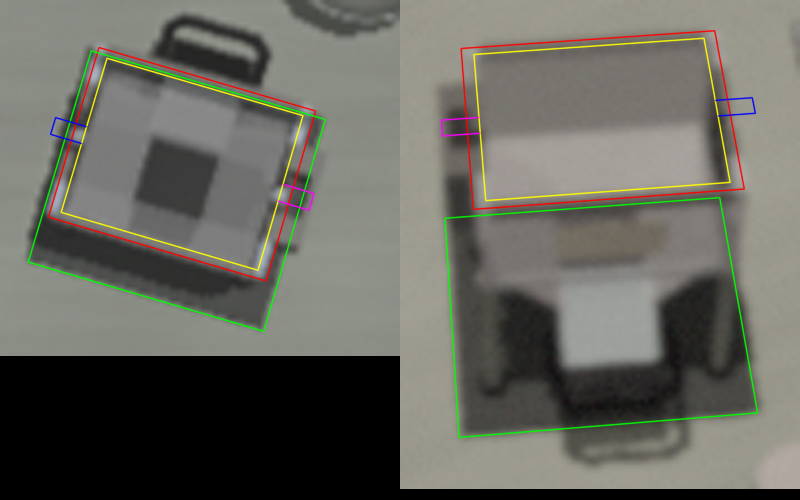

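Request:
{"fn": "apply_moves", "kwargs": {"steps": [0, 0, -0.7, 0, 0, 0, 55, 0, 0, -0.7, 0, 0, 0, 55, -0.73, -0.98, 0, 0, 0, 0, 55, -0.73, -0.98, 0, 0, 0, 0, 55, -0.73, -0.98, 0, 0, 0, 0, 55, -0.73, -0.98, 0, 0, 0, 0, 55, -0.73, -0.98, 0, 0, 0, 0, 55, -0.73, -0.98, 0, 0, 0, 0, 55, -0.73, -0.98, 0, 0, 0, 0, 55, -0.73, -0.98, 0, 0, 0, 0, 55, -0.73, -0.98, 0, 0, 0, 0, 55, -0.73, -0.98, 0, 0, 0, 0, 55], "grip_force": 40}}

```text
t: 3.7
tool_pos: [0.3087, 0.2137, 0.2609]
orientation: [0.532, 3.095, 0.001]
force: [1.0, 0.0, -1.3]
opening: 0.0511
gripper_force: 0.0
```

Request:
{"fn": "apply_moves", "kwargs": {"steps": [-0.73, -0.98, 0, 0, 0, 0, 55, -0.73, -0.98, 0, 0, 0, 0, 55, -0.73, -0.98, 0, 0, 0, 0, 55, -0.73, -0.98, 0, 0, 0, 0, 55, -0.73, -0.98, 0, 0, 0, 0, 55, -0.73, -0.98, 0, 0, 0, 0, 55, -0.73, -0.98, 0, 0, 0, 0, 55, -0.73, -0.98, 0, 0, 0, 0, 55, -0.73, -0.98, 0, 0, 0, 0, 55, -0.73, -0.98, 0, 0, 0, 0, 55, -0.73, -0.98, 0, 0, 0, 0, 55, -0.73, -0.98, 0, 0, 0, 0, 55]}}

```text
t: 4.7
tool_pos: [0.4386, -0.2072, 0.2608]
orientation: [0.533, 3.095, -0.0]
force: [0.1, -0.4, -0.2]
opening: 0.0515
gripper_force: 0.0
```

Request:
{"fn": "apply_moves", "kwargs": {"steps": [0, 0, 0, 0, 0, 1, 55, 0, 0, 0, 0, 0, 1, 55, 0, 0, 0, 0, 0, 1, 55, 0, 0, 0, 0, 0, 1, 55, 0, 0, 0, 0, 0, 1, 55, 0, 0, 0, 0, 0, 1, 55, 0, 0, 0, 0, 0, 1, 55, 0, 0, 0, 0, 0, 1, 55, 0, 0, 0, 0, 0, 1, 55, 0, 0, 0, 0, 0, 1, 55, 0, 0, 0, 0, 0, 1, 55, 0, 0, 0, 0, 0, 1, 55]}}

```text
t: 5.7
tool_pos: [0.4384, -0.2051, 0.2607]
orientation: [2.256, 2.186, 0.0]
force: [0.1, -0.8, 0.1]
opening: 0.051
gripper_force: 0.0
```

```bash
cat > go.py <<'E'
from h import *
from scipy.spatial.transform import Rotation as Ro
def go(x,y,z,head):
    s=robot.read_state(); R=Ro.from_rotvec(s["orientation"]).as_matrix()
    h=np.degrees(np.arctan2(R[1,1],R[0,1])); d=R.T@(np.array([x,y,z])-s["tool_pos"])/.03
    a=np.degrees(Ro.from_matrix(R.T@Ro.from_euler("ZX",[head-90+180 if 0 else head+90,180],degrees=True).as_matrix()).as_rotvec())/6
    print("t",round(s["t"],2),"pos",np.round(s["tool_pos"],4),"head",round(h,2),"tilt",round(R[2,2],5),"open",round(s["opening"],4),"gf",round(float(s["gripper_force"]),1),"F",np.round(s["force"],1))
    print("shift",np.round(d,3),"turn",np.round(a,3),"q6",round(s["q"][5],2))
if __name__=="__main__":
    import sys; go(*map(float,sys.argv[1:5]))
E
python3 go.py .4857 -.3451 .10 -43.7
```

```text
t 5.7 pos [ 0.4384 -0.2051  0.2607] head -1.82 tilt -1.0 open 0.051 gf 0.0 F [ 0.1 -0.8  0.1]
shift [-4.612  1.722  5.358] turn [2.00e-03 0.00e+00 6.98e+00] q6 -0.51
```

Request:
{"fn": "apply_moves", "kwargs": {"steps": [-0.92, 0.344, 0.7, 0, 0, 0, 55, -0.92, 0.344, 0.7, 0, 0, 0, 55, -0.92, 0.344, 0.7, 0, 0, 0, 55, -0.92, 0.344, 0.7, 0, 0, 0, 55, -0.93, 0.344, 0.7, 0, 0, 0, 55, 0, 0, 0.4, 0, 0, 1, 55, 0, 0, 0.4, 0, 0, 1, 55, 0, 0, 0.4, 0, 0, 1, 55, 0, 0, 0.4, 0, 0, 1, 55, 0, 0, 0, 0, 0, 1, 55, 0, 0, 0, 0, 0, 1, 55, 0, 0, 0, 0, 0, 0.98, 55]}}

```text
t: 6.7
tool_pos: [0.4861, -0.3446, 0.1072]
orientation: [-2.888, -1.235, 0.001]
force: [0.1, 0.2, 0.2]
opening: 0.051
gripper_force: 0.0
```

```bash
python3 go.py .4857 -.3451 .003 -43.7; python3 - <<'E'
from h import *
o=[]
for c,(x,y,w,h) in(("top",(320,170,90,75)),("scene",(145,205,90,75))):
    o.append(cv2.resize(eyes.read_camera(c)[y:y+h,x:x+w,::-1],(400,333),interpolation=cv2.INTER_CUBIC))
    print(c,proj(c,robot.read_state()["tool_pos"]))
cv2.imwrite("pics/g1.png",np.hstack(o))
E
```

```text
t 6.7 pos [ 0.4861 -0.3446  0.1072] head -43.71 tilt -1.0 open 0.051 gf 0.0 F [0.1 0.2 0.2]
shift [-0.022  0.004  3.472] turn [-0.008  0.    -0.001] q6 0.06
top [[372.84944862 210.21405602]]
scene [[170.91106499 229.972503  ]]
```

View pics/g1.png

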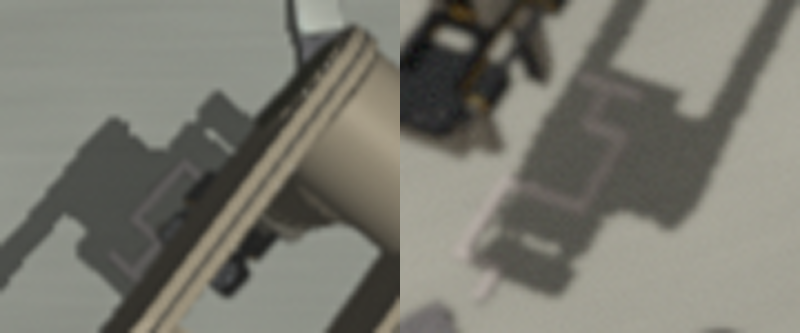

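Request:
{"fn": "apply_moves", "kwargs": {"steps": [-0.02, 0, 0.9, 0, 0, 0, 55, 0, 0, 0.9, 0, 0, 0, 55, 0, 0, 0.8, 0, 0, 0, 55, 0, 0, 0.5, 0, 0, 0, 55, 0, 0, 0.25, 0, 0, 0, 55, 0, 0, 0.12, 0, 0, 0, 55, 0, 0, 0, 0, 0, 0, 55, 0, 0, 0, 0, 0, 0, 0, 0, 0, 0, 0, 0, 0, 0, 0, 0, 0, 0, 0, 0, 0, 0, 0, 0, 0, 0, 0, 0, 0, 0, 0, 0, 0, 0, 0]}}

```text
t: 7.8
tool_pos: [0.4863, -0.3455, 0.0043]
orientation: [2.884, 1.242, 0.001]
force: [-0.1, -0.8, -0.7]
opening: 0.0222
gripper_force: 0.0
```

```bash
python3 go.py .4857 -.3451 .15 -43.7
```

```text
t 7.8 pos [ 0.4863 -0.3455  0.0043] head -43.4 tilt -1.0 open 0.0222 gf 0.0 F [-0.1 -0.8 -0.7]
shift [-3.000e-03 -1.900e-02 -4.857e+00] turn [ 0.012 -0.     0.051] q6 0.05
```

Request:
{"fn": "apply_moves", "kwargs": {"steps": [0, 0, 0.05, 0, 0, 0, 0, 0, 0, 0, 0, 0, 0, 0, 0, 0, 0, 0, 0, 0, 0, 0, 0, 0, 0, 0, 0, 0, 0, 0, 0, 0, 0, 0, 0, 0, 0, -0.3, 0, 0, 0, 0, 0, 0, -0.7, 0, 0, 0, 0, 0, 0, -0.9, 0, 0, 0, 0, 0, 0, -0.9, 0, 0, 0, 0]}}

```text
t: 8.55
tool_pos: [0.485, -0.3444, 0.0863]
orientation: [-2.883, -1.242, 0.002]
force: [0.7, -1.1, -2.4]
opening: 0.0089
gripper_force: 40.0
```

```bash
python3 go.py .4857 -.3451 .29 -43.7;python3 - <<'E'
from h import *
o=[]
for c,(x,y,w,h) in(("top",(310,160,110,90)),("scene",(125,180,110,90))):
    o.append(cv2.resize(eyes.read_camera(c)[y:y+h,x:x+w,::-1],(400,327),interpolation=cv2.INTER_CUBIC))
cv2.imwrite("pics/g2.png",np.hstack(o))
E
```

```text
t 8.55 pos [ 0.485  -0.3444  0.0863] head -43.4 tilt -1.0 open 0.0089 gf 40.0 F [ 0.7 -1.1 -2.4]
shift [-2.000e-03  1.600e-02 -6.789e+00] turn [-0.026  0.002  0.05 ] q6 0.05
```

View pics/g2.png

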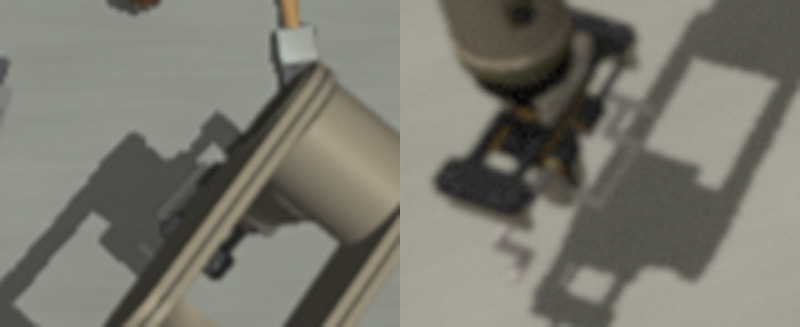

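Request:
{"fn": "apply_moves", "kwargs": {"steps": [0, 0, -0.98, 0, 0, 0, 0, 0, 0, -0.98, 0, 0, 0, 0, 0, 0, -0.98, 0, 0, 0, 0, 0, 0, -0.98, 0, 0, 0, 0, 0, 0, -0.98, 0, 0, 0, 0, 0, 0, -0.98, 0, 0, 0, 0, 0, 0, -0.9, 0, 0, 0, 0, 0.8, -0.46, 0, 0, 0, 0, 0, 0.9, -0.513, 0, 0, 0, 0, 0, 0.9, -0.513, 0, 0, 0, 0, 0, 0.9, -0.513, 0, 0, 0, 0, 0, 0.9, -0.513, 0, 0, 0, 0, 0]}}

```text
t: 9.65
tool_pos: [0.5215, -0.196, 0.2883]
orientation: [-2.885, -1.241, 0.002]
force: [0.2, -0.3, -2.4]
opening: 0.0088
gripper_force: 40.0
```

Request:
{"fn": "apply_moves", "kwargs": {"steps": [0.9, -0.513, 0, 0, 0, 0, 0, 0.9, -0.513, 0, 0, 0, 0, 0, 0.9, -0.513, 0, 0, 0, 0, 0, 0.9, -0.513, 0, 0, 0, 0, 0, 0.9, -0.513, 0, 0, 0, 0, 0, 0.9, -0.513, 0, 0, 0, 0, 0, 0, 0, 0, 0, 0, 0.7, 0, 0, 0, 0, 0, 0, 1, 0, 0, 0, 0, 0, 0, 1, 0, 0, 0, 0, 0, 0, 1, 0, 0, 0, 0, 0, 0, 1, 0, 0, 0, 0, 0, 0, 1, 0]}}

```text
t: 10.65
tool_pos: [0.5656, -0.0162, 0.2881]
orientation: [-3.124, -0.331, 0.003]
force: [0.2, -0.8, -2.6]
opening: 0.0086
gripper_force: 40.0
```

Request:
{"fn": "apply_moves", "kwargs": {"steps": [0, 0, 0, 0, 0, 1, 0, 0, 0, 0, 0, 0, 1, 0, 0, 0, 0, 0, 0, 1, 0, 0, 0, 0, 0, 0, 1, 0, 0, 0, 0, 0, 0, 0.9, 0, 0, 0, 0, 0, 0, 0, 0]}}

```text
t: 11.15
tool_pos: [0.5656, -0.0164, 0.2882]
orientation: [3.106, -0.471, -0.003]
force: [-0.4, 0.2, -2.8]
opening: 0.0088
gripper_force: 40.0
```

```bash
python3 go.py .5645 -.0138 .25 -107.2
```

```text
t 11.15 pos [ 0.5656 -0.0164  0.2882] head -107.26 tilt -1.0 open 0.0088 gf 40.0 F [-0.4  0.2 -2.8]
shift [-0.059 -0.071  1.275] turn [ 0.004  0.017 -0.011] q6 1.75
```

Request:
{"fn": "apply_moves", "kwargs": {"steps": [-0.06, -0.07, 0.4, 0, 0, 0, 0, 0, 0, 0.5, 0, 0, 0, 0, 0, 0, 0.35, 0, 0, 0, 0, 0, 0, 0, 0, 0, 0, 0]}}

```text
t: 11.48
tool_pos: [0.563, -0.0135, 0.2476]
orientation: [3.107, -0.461, -0.01]
force: [0.2, 0.1, -2.7]
opening: 0.0089
gripper_force: 40.0
```

```bash
python3 go.py .5645 -.0138 .19 -107.2; python3 - <<'E'
from h import *
P=[.5645,-.0138,-.300]; z=robot.read_state()["tool_pos"][2]+.002
m=np.array([(0,-92),(0,-64),(-30,-64),(-30,0),(30,0),(30,64),(0,64),(0,100),(-27,100),(27,100)])/1e3
o=[]
for c,(x,y,w,h) in(("top",(235,145,90,80)),("scene",(240,150,90,80))):
    im=cv2.resize(eyes.read_camera(c)[y:y+h,x:x+w,::-1],(400,356),interpolation=cv2.INTER_CUBIC)
    for l,col in((np.c_[m,m[:,:1]*0+z],(0,0,255)),(np.array([(-6.5,-98,225),(-6.5,-76,225)])/1e3,(255,0,255)),(np.array([(6.5,-98,225),(6.5,-76,225)])/1e3,(255,0,255)),(np.array([(-6.5,76,225),(-6.5,95,225)])/1e3,(255,0,0)),(np.array([(6.5,76,225),(6.5,95,225)])/1e3,(255,0,0))):
        p=((proj(c,world(P,l))-[x,y]+.5)*400/w*8).astype(int); cv2.polylines(im,[p],False,col,1,cv2.LINE_AA,3)
    o.append(im)
    for n in("agitator_handle","agitator_plain","bin_open_notch","bin_blind_notch"):
        print(c,n,[(np.round(ray(c,d["xy"],z if n[0]=="a" else .19),4)[:2],round(d["conf"],2)) for d in eyes.place_of(c,n)[:1]])
print("exp",world(P,[(0,.1,0),(0,-.092,0),(0,.08,0),(0,-.087,0)]))
cv2.imwrite("pics/p1.png",np.hstack(o))
E
```

```text
t 11.48 pos [ 0.563  -0.0135  0.2476] head -106.87 tilt -0.99998 open 0.0089 gf 40.0 F [ 0.2  0.1 -2.7]
shift [ 0.061 -0.006  1.919] turn [0.011 0.057 0.055] q6 1.75
top agitator_handle [(array([ 0.479 , -0.5111]), 0.47)]
top agitator_plain [(array([ 0.5346, -0.0954]), 0.39)]
top bin_open_notch [(array([0.5923, 0.0611]), 0.84)]
top bin_blind_notch [(array([ 0.5491, -0.0925]), 0.61)]
scene agitator_handle [(array([0.6705, 0.3725]), 0.67)]
scene agitator_plain [(array([ 0.5313, -0.0966]), 0.64)]
scene bin_open_notch [(array([0.5948, 0.0682]), 0.91)]
scene bin_blind_notch [(array([ 0.5463, -0.1012]), 0.76)]
exp [[ 0.59405202  0.08173365  0.        ]
 [ 0.53731214 -0.10169096  0.        ]
 [ 0.58814162  0.06262692  0.        ]
 [ 0.53878974 -0.09691427  0.        ]]
```

View pics/p1.png

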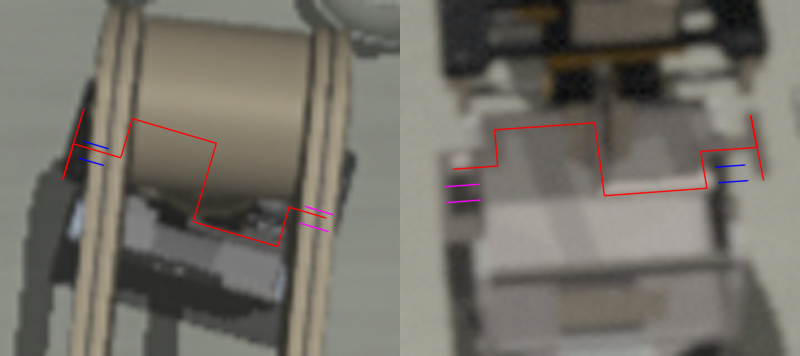

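```bash
python3 - <<'E'
from h import *
print("g2 pred tip,handle",proj("scene",world([.485,-.3444,np.radians(46.6)],[(0,-.092,.088),(0,.1,.088)])))
x,y,w,h=228,140,112,84
ims=np.mean([eyes.read_camera("scene").astype(float) for _ in range(6)],0)
im=cv2.resize(ims[y:y+h,x:x+w,::-1].astype(np.float32),(800,600),interpolation=cv2.INTER_CUBIC)
im=np.clip((im-30)*1.6,0,255).astype(np.uint8); cv2.imwrite("pics/p2.png",im)
s=robot.read_state()["tool_pos"]
q=proj("scene",world([s[0],s[1],-.2942],[(0,-.092,.2496),(0,-.064,.2496),(-.03,-.064,.2496),(-.03,0,.2496),(.03,0,.2496),(.03,.064,.2496),(0,.064,.2496),(0,.1,.2496)]))
print(np.round((q-[x,y]+.5)*800/w).astype(int).tolist())
E
```

```text
g2 pred tip,handle [[156.28784452 258.13904534]
 [188.07666182 208.4141367 ]]
[[171, 345], [242, 339], [237, 281], [398, 269], [414, 386], [579, 373], [568, 314], [659, 307]]
```

View pics/p2.png

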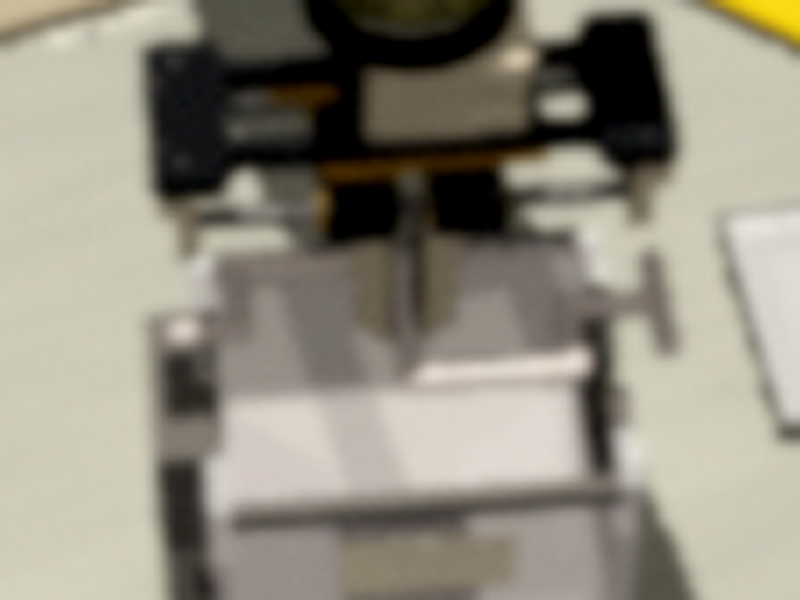

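```bash
python3 - <<'E'
from h import *
A=cv2.imread("pics/scene0.png")[:,:,::-1].astype(float).mean(2)
B=np.mean([eyes.read_camera("scene").astype(float) for _ in range(4)],0).mean(2)
x,y=247,178
for M in(A,B):
    print("cols",x,"rows",y)
    for r in range(y,y+20): print(r,*(f"{v:3.0f}" for v in M[r,x:x+19]))
E
```

```text
cols 247 rows 178
178 149 148 148 149 148 149 149 148 148 142 129 112 106 103 104 104 106 104 102
179 149 150 149 149 148 149 146 145 143 140 129 117 112 112 110 111 111 111 114
180 149 147 151 148 150 149 148 146 143 138 130 121 116 116 115 115 115 115 114
181 150 149 149 149 149 149 148 147 143 139 132 123 117 116 114 115 115 116 117
182 149 148 147 147 145 145 145 142 140 135 129 122 117 115 116 117 117 117 118
183 148 143 138 136 135 133 132 131 129 125 121 118 116 115 116 115 117 116 116
184 143 136 123 120 116 117 116 117 112 112 114 115 115 117 117 117 115 115 115
185 142 128 118 106 104 106 108 105 106 108 109 112 116 114 118 115 115 117 116
186 142 129 111 105 103 104 106 103 104 106 109 111 113 115 116 116 116 116 116
187 146 130 113 107 104 104 102 102 103 105 106 111 114 116 116 115 116 115 117
188 145 132 113 103 100  95  95  97 102 103 107 111 116 118 117 116 116 117 115
189 144 131 112  97  85  78  77  80  91  99 105 110 114 116 116 116 116 116 118
190 145 132 109  90  74  63  60  65  80  94 102 110 115 118 115 117 115 118 116
191 146 131 114  92  70  57  57  62  78  9
[... 1435 characters left out ...]
  89  83  80  82  83  82  83  99 112 117 118 118 119 119 120
190 148 134 115  94  77  63  61  66  76  79  81 100 113 118 120 119 119 121 120
191 148 136 115  93  70  58  54  61  73  80  84  99 114 119 120 120 119 118 120
192 149 136 116  93  70  58  56  60  71  79  85  99 112 118 119 120 120 119 119
193 149 137 118  96  72  59  56  58  65  72  79  96 111 118 120 120 120 120 120
194 150 139 120  96  77  60  56  56  57  61  72  91 110 120 123 124 124 124 124
195 152 140 121  99  76  60  54  53  56  55  65  91 114 128 132 134 135 135 136
196 152 142 123 100  78  60  57  56  57  57  66  93 123 140 146 149 150 151 152
197 152 142 125 103  84  69  65  66  70  71  76 101 131 149 154 158 158 159 160
```

```bash
python3 - <<'E'
from h import *
A=cv2.imread("pics/top0.png")[:,:,::-1].astype(float).mean(2)
B=np.mean([eyes.read_camera("top").astype(float) for _ in range(4)],0).mean(2)
s=robot.read_state()["tool_pos"]
q=proj("top",world([s[0],s[1],-.2942],[(0,-.092,.2496),(0,-.064,.2496),(-.03,-.064,.2496),(0,.1,.2496),(-.027,.1,.2496),(.027,.1,.2496)])); print(q.round(1).tolist())
for x,y,w,h in((296,186,20,18),(244,164,14,24)):
  for M in(A,B)[1:]:
    print("cols",x)
    for r in range(y,y+h): print(r,*(f"{v:3.0f}" for v in M[r,x:x+w]))
E
```

```text
[[307.8, 193.1], [299.5, 190.7], [296.9, 199.6], [250.9, 176.8], [248.6, 184.7], [253.2, 168.9]]
cols 296
186  85  85  86  87  87  71  54  85 137 149 138 105 134 150 147  98  70  75 121 136
187  78  80  80  81  80  61  54 102 140 148 132 102 134 149 145  95  66  89 126 136
188  70  71  72  73  68  53  56 115 144 148 131 109 136 149 143  95  68 111 132 135
189  68  65  64  63  58  49  56 119 145 148 125 110 138 149 141  94  74 121 136 136
190  91  91  84  76  66  51  56 122 146 147 119 116 141 148 130  89  89 126 136 136
191  86  90  87  82  67  50  59 127 148 146 113 118 143 148 119  82  99 128 135 134
192  66  69  71  72  60  48  62 130 149 147 109 118 143 149 115  83 111 131 133 133
193  55  55  61  64  55  48  66 133 149 147 109 127 146 151 111  80 119 134 134 133
194  59  55  60  56  50  48  75 136 151 147 106 132 149 150 106  92 124 134 135 134
195  95  76  66  53  47  49  81 139 150 145 106 133 148 147 103 111 131 134 134 134
196  91  81  94  71  49  49  85 137 149 138 105 133 149 146 102 119 134 134 134 134
197  75  78  89  65  47  52 102 140 148 132 102 134 148 144 112 124 13
[... 1266 characters left out ...]
 131 129  84  46  38  37  42  87 140 148
177 130 130 130 130 131 118  74  51  43  38  43  90 138 147
178 131 132 132 132 132 103  59  48  43  37  47 105 140 146
179 133 133 132 132 131  91  49  40  40  36  49 117 143 146
180 133 132 113 104 101  68  41  38  38  36  50 120 144 145
181 133 131  96  75  67  47  38  39  45  43  52 123 145 144
182 132 130  94  73  61  44  37  39  45  42  54 126 146 144
183 113 103  83  73  66  48  38  38  39  38  56 129 147 144
184  84  75  73  72  69  56  44  39  37  37  61 131 148 144
185  73  71  72  72  71  67  63  57  48  41  72 135 148 144
186  73  73  73  74  74  74  74  70  56  50  82 135 147 136
187  74  74  74  74  74  74  74  69  54  55  90 135 146 130
```

```bash
python3 - <<'E'
from h import *
A=np.mean([eyes.read_camera("scene").astype(float) for _ in range(4)],0).mean(2)
P=[.5645,-.0138,-.300]
for y in(-.092,.092): print(y,[(round(x*1e3),proj("scene",world(P,[(x,y,.225)])).round(1)[0].tolist()) for x in(-.03,-.015,0,.015,.03)], proj("scene",world(P,[(0,y,.215)])).round(1)[0])
print("L rows196-212 cols247-260")
for r in range(195,213): print(r,*(f"{v:3.0f}" for v in A[r,247:260]))
print("R rows178-206 cols306-326")
for r in range(176,208): print(r,*(f"{v:3.0f}" for v in A[r,306:326]))
E
```

```text
-0.092 [(-30, [251.2, 184.9]), (-15, [251.5, 189.0]), (0, [251.8, 193.0]), (15, [252.0, 197.2]), (30, [252.3, 201.4])] [251.9 195.3]
0.092 [(-30, [314.8, 180.4]), (-15, [315.5, 184.3]), (0, [316.3, 188.4]), (15, [317.1, 192.4]), (30, [317.9, 196.6])] [316.1 190.6]
L rows196-212 cols247-260
195 152 140 122  99  76  60  54  54  54  55  67  90 114
196 152 141 123  98  77  60  57  56  58  58  66  92 122
197 152 142 124 103  82  69  64  66  70  69  77 100 130
198 152 142 124 108  93  86  82  85  89  89  89 107 133
199 152 143 126 111 102 100  98 101 101 102 100 111 133
200 153 145 128 113 107 106 105 106 106 105 105 113 133
201 152 145 130 115 108 107 106 108 107 107 108 116 135
202 154 146 131 116 107 107 106 106 107 107 110 121 138
203 154 148 132 113 103 100 100  99 102 109 119 131 145
204 155 148 130 105  88  82  81  83  92 113 134 146 153
205 154 147 125  93  71  65  62  65  81 114 141 154 158
206 154 147 125  88  63  58  56  58  75 110 141 155 160
207 155 148 125  92  63  54  56  59  74 107 139 156 160
208 155 149 129  95  64  56  55  56  72 106 138 155 160
209 156 150 130  99  67  
[... 2212 characters left out ...]
 156 156 156 156 156 156 156
200 162 155 139 109  75  52  59  93 125 144 153 157 157 157 158 157 156 156 156 156
201 162 155 140 114  81  55  60  96 132 154 161 162 158 158 158 158 158 156 157 158
202 161 155 142 119  87  58  58  94 131 156 164 164 161 158 157 157 158 156 157 157
203 162 157 145 124  93  64  58  89 129 154 166 166 161 158 157 157 157 157 157 157
204 162 157 146 127  98  68  61  88 124 150 162 162 159 158 157 157 157 157 157 157
205 160 156 146 129 103  77  68  90 121 147 157 156 154 156 156 156 157 158 156 158
206 152 147 138 126 107  92  85  97 120 142 151 150 150 153 156 157 158 158 158 157
207 131 127 123 113 107 100  97 103 117 134 142 142 143 150 156 157 158 158 157 157
```

Request:
{"fn": "apply_moves", "kwargs": {"steps": [0.13, 0, 0, 0, 0, 0, 0, 0, 0, 0.2, 0, 0, 0, 0, 0, 0, 0.25, 0, 0, 0, 0, 0, 0, 0.25, 0, 0, 0, 0, 0, 0, 0.25, 0, 0, 0, 0, 0, 0, 0.1, 0, 0, 0, 0, 0, 0, 0, 0, 0, 0, 0], "grip_force": 20}}

```text
t: 13.47
tool_pos: [0.5678, -0.0148, 0.2186]
orientation: [3.107, -0.464, -0.004]
force: [-0.5, -1.1, -2.4]
opening: 0.0093
gripper_force: 20.0
```

```bash
python3 go.py .5645 -.0138 .187 -107.2; python3 - <<'E'
from h import *
B=np.mean([eyes.read_camera("scene").astype(float) for _ in range(4)],0).mean(2)
s=robot.read_state(); print(s["wrist_torque"].round(2))
print(proj("scene",world([.5645,-.0138,-.3],[(0,-.09,s["tool_pos"][2]+.002),(0,.092,s["tool_pos"][2]+.002)])).round(1))
for x,y,w,h in((247,182,12,20),(309,178,13,18)):
    for r in range(y,y+h): print(r,*(f"{v:3.0f}" for v in B[r,x:x+w]))
E
```

```text
t 13.47 pos [ 0.5678 -0.0148  0.2186] head -107.0 tilt -1.0 open 0.0093 gf 20.0 F [-0.5 -1.1 -2.4]
shift [-0.112 -0.002  1.052] turn [0.005 0.027 0.033] q6 1.75
[-0.    0.13 -0.03]
[[252.5 193.4]
 [316.3 188.8]]
182 152 152 151 148 147 138 121 103  98 104 110 110
183 150 146 142 139 136 129 116 100  94  98 104 112
184 148 137 127 124 121 115 106  92  85  84  91 104
185 144 131 117 111 110 107 102  93  80  72  82 100
186 145 130 115 109 106 106 104  95  82  72  80  96
187 146 133 116 107 105 105 105  98  83  70  78  95
188 148 133 116 106 101  99  97  93  81  70  77  94
189 147 134 115 100  88  81  78  75  72  66  75  93
190 148 134 114  93  78  66  62  60  63  65  77  93
191 148 135 116  94  72  60  61  63  65  67  76  92
192 149 136 116  93  76  78  92  99  92  82  82  92
193 148 137 117  98  88 108 131 140 128 105  94  98
194 150 139 120 100  98 126 151 158 144 118 104 102
195 151 140 121 100  95 119 140 146 133 114 100 101
196 152 142 123 101  86  93 107 111 103  92  86  95
197 151 142 124 102  85  78  78  82  81  74  73  97
198 152 142 124 107  94  85  84  86  85  77  73  98
199 
[... 459 characters left out ...]
 145 140 130 128 134 144 151
184  95  73  61  74 107 133 142 133 116 110 122 139 149
185  91  71  60  75 104 131 141 131 112 103 115 135 147
186  86  68  58  73 100 129 142 132 112 103 110 132 146
187  82  64  59  72 100 128 139 131 112  99 106 124 142
188  81  65  63  74  96 121 133 126 111  99 102 120 139
189  85  78  79  84  96 110 118 116 106  99 101 117 136
190  96  92  93  95 100 104 107 106 103 100 100 114 134
191  97  97  96  97 100 103 106 107 104 100 100 111 132
192  90  86  85  87  93 106 114 119 115 104  99 107 128
193  78  69  66  69  83 104 122 133 131 114 102 103 121
194  72  56  50  56  69  90 115 135 139 124 105 103 117
195  74  55  47  49  55  74 105 132 141 131 110 103 117
```

Request:
{"fn": "apply_moves", "kwargs": {"steps": [-0.09, 0, 0, 0, 0, 0.03, 0, 0, 0, 0.2, 0, 0, 0, 0, 0, 0, 0.2, 0, 0, 0, 0, 0, 0, 0.2, 0, 0, 0, 0, 0, 0, 0.1, 0, 0, 0, 0, 0, 0, 0, 0, 0, 0, 0]}}

```text
t: 14.17
tool_pos: [0.5653, -0.0141, 0.1978]
orientation: [3.106, -0.469, -0.004]
force: [-0.0, -0.3, -2.4]
opening: 0.009
gripper_force: 20.0
```

```bash
cat > pk.py <<'E'
from go import *
go(.5645,-.0138,.187,-107.2)
B=np.mean([eyes.read_camera("scene").astype(float) for _ in range(4)],0).mean(2)
s=robot.read_state(); print("torque",s["wrist_torque"].round(2))
print(proj("scene",world([.5645,-.0138,-.3],[(0,-.09,s["tool_pos"][2]+.002),(0,.092,s["tool_pos"][2]+.002)])).round(1))
for x,y,w,h in((250,188,9,18),(309,182,13,22)):
    for r in range(y,y+h): print(r,*(f"{v:3.0f}" for v in B[r,x:x+w]))
E
python3 pk.py
```

```text
t 14.17 pos [ 0.5653 -0.0141  0.1978] head -107.19 tilt -1.0 open 0.009 gf 20.0 F [-0.  -0.3 -2.4]
shift [-0.028 -0.002  0.359] turn [0.004 0.023 0.002] q6 1.76
torque [-0.03  0.15  0.02]
[[252.8 198.1]
 [315.8 193.5]]
188 104 100  97  94  90  85  77  80  97
189  99  88  82  79  79  81  78  80  95
190  93  76  65  64  68  71  72  78  94
191  93  72  56  56  58  62  65  76  94
192  91  72  58  54  54  59  63  74  92
193  96  74  58  54  54  56  61  71  88
194  96  74  59  55  55  56  58  68  84
195  98  75  63  62  63  59  57  65  80
196 100  79  78  90  96  87  72  68  78
197 104  89 100 122 128 115  89  74  78
198 108 100 111 128 131 117  89  71  78
199 111 106 111 118 117 101  78  65  79
200 113 108 107 110 106  93  76  68  87
201 114 108 107 108 105  97  86  80  98
202 114 106 106 106 105 103 100  98 111
203 112 102 101  99  99 100 108 116 129
204 105  86  84  81  81  91 112 133 147
205  93  70  65  62  65  81 113 140 154
182  87  71  62  66  81  88  89  95 113 134 147 152 153
183  95  74  61  69  89  97  94  99 117 136 148 152 153
184  95  72  60  72  92 102 104 109 124 140 150 1
[... 370 characters left out ...]
 133 124 104 101 116 138 150
192  77  63  57  68  92 118 130 121 104 100 115 136 150
193  83  76  72  73  83 101 111 108 101  99 111 133 148
194  93  90  82  74  69  77  88  95  98  99 109 130 147
195  98  94  83  67  60  63  78  90  97  97 103 124 143
196  90  83  70  61  61  68  82 100 103  99 102 119 139
197  82  69  56  56  68  80  95 112 114 104 101 115 137
198  77  60  47  55  75  93 108 122 123 110 101 112 134
199  79  59  48  56  82 108 124 134 130 114 104 112 132
200  93  67  48  59  91 124 143 148 140 123 110 114 133
201 113  79  53  60  95 130 153 159 153 137 122 125 139
202 126  90  59  59  91 131 156 164 161 150 140 141 149
203 128  93  63  58  89 129 156 166 165 158 153 152 154
```

Request:
{"fn": "apply_moves", "kwargs": {"steps": [-0.03, 0, 0.1, 0, 0, 0, 0, 0, 0, 0.1, 0, 0, 0, 0, 0, 0, 0.05, 0, 0, 0, 0, 0, 0, 0, 0, 0, 0, 0]}}

```text
t: 14.7
tool_pos: [0.5649, -0.0139, 0.1912]
orientation: [3.106, -0.469, -0.002]
force: [-0.3, 0.2, -2.5]
opening: 0.0097
gripper_force: 20.0
```

Request:
{"fn": "apply_moves", "kwargs": {"steps": [0, 0, 0.06, 0, 0, 0, 0, 0, 0, 0.05, 0, 0, 0, 0, 0, 0, 0, 0, 0, 0, 0]}}

```text
t: 14.95
tool_pos: [0.5651, -0.0139, 0.1882]
orientation: [3.106, -0.469, -0.001]
force: [-0.3, 0.3, -1.5]
opening: 0.009
gripper_force: 20.0
```

```bash
python3 pk.py
```

```text
t 14.95 pos [ 0.5651 -0.0139  0.1882] head -107.19 tilt -1.0 open 0.009 gf 20.0 F [-0.3  0.3 -1.5]
shift [-0.02   0.003  0.04 ] turn [0.001 0.005 0.002] q6 1.76
torque [-0.05  0.19  0.02]
[[253.  200.5]
 [315.5 195.9]]
188 104 100  98  95  91  90  80  76  87
189  97  89  83  83  88  89  82  82  96
190  95  76  68  73  86  92  87  83  98
191  92  71  60  69  85  94  89  85  97
192  92  71  60  61  73  82  80  81  92
193  95  72  60  56  60  64  65  74  89
194  96  76  60  56  54  55  57  66  84
195  98  75  60  55  54  53  54  61  82
196 100  77  60  55  53  53  53  62  83
197 103  82  68  63  61  58  56  64  84
198 107  94  85  79  74  67  59  64  81
199 111 103  99  95  88  75  61  62  77
200 113 107 105 102  92  77  62  62  72
201 114 107 106 105 100  86  76  74  84
202 115 106 106 106 102  99  95  98 108
203 112 101 100  99  98 100 106 117 129
204 103  87  83  82  82  91 112 134 146
205  93  70  64  64  64  80 112 140 154
182  92  78  61  50  52  64  79  92 105 120 134 144 151
183  85  74  58  53  54  68  82  96 113 132 145 150 153
184  81  68  57  56  59  72  85  99 120 139 149 1
[... 370 characters left out ...]
 125 113 104 114 135 150 154
192  75  56  49  62  92 119 124 112 102 110 130 147 154
193  75  54  48  59  86 109 116 108  99 105 124 142 152
194  78  60  52  55  70  86  97  98  97 102 118 139 151
195  87  74  66  59  58  67  81  90  95 100 116 136 150
196  95  88  77  66  61  66  74  86  94  99 113 135 149
197  96  91  79  66  70  76  82  88  94  97 110 129 147
198  93  84  70  63  75  90  98 100  99  96 104 124 142
199  92  74  57  56  81 106 119 121 110 100 100 118 139
200  92  72  51  58  91 123 141 142 128 109 102 116 137
201  93  74  52  59  95 131 151 154 140 114 104 118 137
202 101  80  57  58  93 131 154 160 146 122 110 119 138
203 115  88  61  58  90 130 155 164 154 131 119 128 142
```

Request:
{"fn": "apply_moves", "kwargs": {"steps": [0, 0, 0.05, 0, 0, 0, 0, 0, 0, 0.04, 0, 0, 0, 0, 0, 0, 0, 0, 0, 0, 0], "grip_force": 10}}

```text
t: 15.4
tool_pos: [0.5656, -0.014, 0.1868]
orientation: [3.106, -0.469, 0.002]
force: [-0.9, 0.6, 2.5]
opening: 0.0095
gripper_force: 10.0
```

```bash
python3 go.py .5645 -.0138 .187 -107.2
```

```text
t 15.4 pos [ 0.5656 -0.014   0.1868] head -107.19 tilt -1.0 open 0.0095 gf 10.0 F [-0.9  0.6  2.5]
shift [-0.038  0.005 -0.007] turn [-0.001 -0.01   0.002] q6 1.76
```

Request:
{"fn": "apply_moves", "kwargs": {"steps": [0, 0, 0.05, 0, 0, 0, 0, 0, 0, 0, 0, 0, 0, 0, 0, 0, 0, 0, 0, 0, 0], "grip_force": 4}}

```text
t: 15.65
tool_pos: [0.566, -0.0141, 0.1855]
orientation: [3.106, -0.469, 0.003]
force: [-0.8, -1.2, 5.6]
opening: 0.0096
gripper_force: 4.0
```

Request:
{"fn": "apply_moves", "kwargs": {"steps": [0, 0, 0, 0, 0, 0, 20, 0, 0, 0, 0, 0, 0, 40, 0, 0, 0, 0, 0, 0, 40, 0, 0, 0, 0, 0, 0, 40, 0, 0, -0.3, 0, 0, 0, 40, 0, 0, -0.8, 0, 0, 0, 40, 0, 0, -1, 0, 0, 0, 40, 0, 0, -1, 0, 0, 0, 40, 0, 0, -1, 0, 0, 0, 40]}}

```text
t: 16.4
tool_pos: [0.565, -0.0139, 0.3093]
orientation: [-3.106, 0.469, 0.0]
force: [0.5, 0.2, 0.5]
opening: 0.0374
gripper_force: 0.0
```

```bash
python3 go.py .46 .311 .31 0; python3 - <<'E'
from h import *
ims=np.mean([eyes.read_camera("scene").astype(float) for _ in range(4)],0)
for c,z in(("scene",.19),("top",.19)):
    if c=="top":eyes.read_camera(c)
    for n in("agitator_handle","agitator_plain","agitator_mid"):
        print(c,n,[(np.round(ray(c,d["xy"],z),4)[:2],round(d["conf"],2)) for d in eyes.place_of(c,n)[:1]])
P=[.5645,-.0138,-.3]
m=np.array([(0,-92),(0,-64),(-30,-64),(-30,0),(30,0),(30,64),(0,64),(0,100),(-27,100),(27,100)])/1e3
print(world(P,np.c_[m,m[:,:1]*0+.19])[[7,0]])
x,y,w,h=235,160,100,75
im=cv2.resize(ims[y:y+h,x:x+w,::-1].astype(np.float32),(800,600),interpolation=cv2.INTER_CUBIC)
im=np.clip((im-30)*1.6,0,255).astype(np.uint8)
for p in ((proj("scene",world(P,np.c_[m,m[:,:1]*0+.19]))-[x,y]+.5)*8).astype(int): cv2.circle(im,tuple(map(int,p)),3,(0,0,255),-1)
cv2.imwrite("pics/a1.png",im)
E
```

```text
t 16.4 pos [ 0.565  -0.0139  0.3093] head -107.19 tilt -1.0 open 0.0374 gf 0.0 F [0.5 0.2 0.5]
shift [-6.542 -9.311 -0.024] turn [-2.0000e-03  1.0000e-03 -1.7864e+01] q6 1.76
scene agitator_handle [(array([0.5908, 0.0868]), 0.83)]
scene agitator_plain [(array([ 0.5355, -0.1064]), 0.59)]
scene agitator_mid [(array([ 0.5666, -0.0123]), 0.68)]
top agitator_handle []
top agitator_plain [(array([ 0.5337, -0.1024]), 0.62)]
top agitator_mid [(array([ 0.5591, -0.0098]), 0.42)]
[[ 0.59405202  0.08173365  0.19      ]
 [ 0.53731214 -0.10169096  0.19      ]]
```

View pics/a1.png

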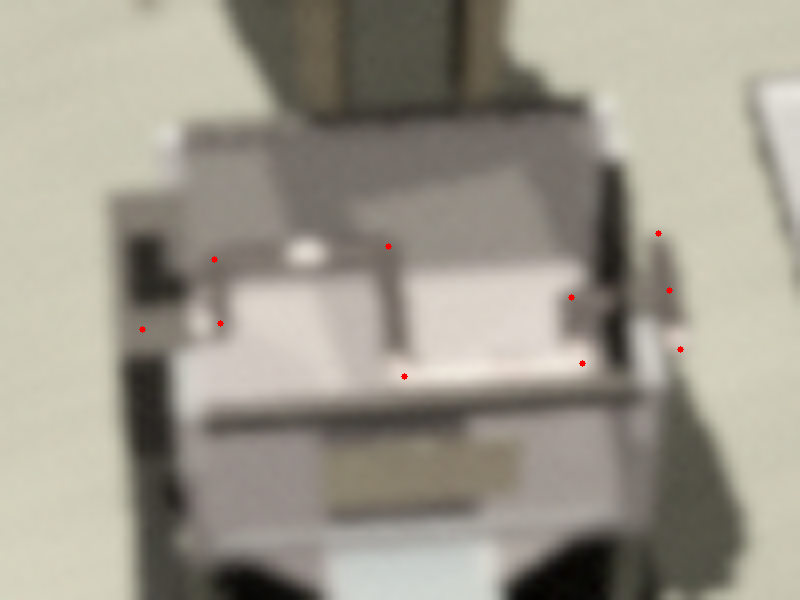

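```bash
cat > lid.py <<'E'
from h import *
for c,(x,y,w,h) in(("top",(160,188,75,65)),("scene",(322,158,72,50))):
    im=np.mean([eyes.read_camera(c).astype(float) for _ in range(4)],0)
    if c=="scene": pass
    p=im[y:y+h,x:x+w]; g=p.mean(2)
    b=(g<75).astype(np.uint8); n,l,st,ce=cv2.connectedComponentsWithStats(b)
    print(c,"black",[(np.round(ce[i]+[x,y],1).tolist(),st[i,4]) for i in range(1,n) if st[i,4]>10])
    bl=p[:,:,2]-p[:,:,0]; k=(bl>(bl.min()*0+np.median(bl[:4].ravel())+12)).astype(np.uint8)|b
    k=cv2.morphologyEx(k,cv2.MORPH_CLOSE,np.ones((3,3))); n,l,st,ce=cv2.connectedComponentsWithStats(k)
    i=1+st[1:,4].argmax(); q=cv2.approxPolyDP(cv2.convexHull(np.argwhere(l==i)[:,::-1].astype(np.float32)),4,True)[:,0]+[x,y]
    print(st[i].tolist(),"bgr",np.round(np.median(p[:4].reshape(-1,3),0)),q.tolist())
    W=np.array([ray(c,u,.015) for u in q]); print(W[:,:2].round(3).tolist()); r=cv2.minAreaRect((W[:,:2]*1e3).astype(np.float32)); print("rect",r)
    print("net",[(np.round(ray(c,d["xy"],.034),4)[:2],round(d["conf"],2)) for d in eyes.place_of(c,"lid_grip")])
E
python3 lid.py
```

```text
top black [([194.2, 219.8], np.int32(97))]
[9, 10, 51, 44, 1601] bgr [136. 139. 131.] [[219.0, 208.0], [212.0, 241.0], [169.0, 231.0], [177.0, 198.0]]
[[0.507, 0.214], [0.383, 0.241], [0.423, 0.402], [0.547, 0.372]]
rect ((464.76226806640625, 306.83099365234375), (166.29832458496094, 127.47158813476562), 76.14778900146484)
net [(array([0.4526, 0.3078]), 0.98), (array([0.2249, 0.391 ]), 0.74)]
scene black [([356.7, 179.4], np.int32(95)), ([389.9, 206.6], np.int32(14))]
[30, 13, 10, 17, 95] bgr [155. 154. 142.] [[357.0, 187.0], [352.0, 176.0], [356.0, 171.0], [361.0, 186.0]]
[[0.489, 0.297], [0.437, 0.305], [0.422, 0.33], [0.491, 0.312]]
rect ((454.8836364746094, 310.7430725097656), (20.004642486572266, 73.51602935791016), 75.28572845458984)
net [(array([0.4644, 0.3084]), 0.85)]
```

Request:
{"fn": "apply_moves", "kwargs": {"steps": [-0.65, -0.93, 0, 0, 0, 0, 55, -0.65, -0.93, 0, 0, 0, 0, 55, -0.65, -0.93, 0, 0, 0, 0, 55, -0.65, -0.93, 0, 0, 0, 0, 55, -0.65, -0.93, 0, 0, 0, 0, 55, -0.65, -0.93, 0, 0, 0, 0, 55, -0.65, -0.93, 0, 0, 0, 0, 55, -0.65, -0.93, 0, 0, 0, 0, 55, -0.65, -0.93, 0, 0, 0, 0, 55, -0.65, -0.93, 0, 0, 0, 0, 55, 0, 0, 0, 0, 0, -0.55, 55, 0, 0, 0, 0, 0, 0, 55]}}

```text
t: 18.45
tool_pos: [0.4605, 0.312, 0.3073]
orientation: [3.12, -0.37, -0.0]
force: [-0.7, -0.2, 0.1]
opening: 0.051
gripper_force: 0.0
```

```bash
python3 - <<'E'
from h import *
print(ray("top",(194.2,219.8),.04),ray("scene",(356.7,179.4),.033))
E
python3 go.py .462 .3085 .022 -103.9
```

```text
[0.46275161 0.30335507 0.04      ] [0.47064963 0.30272896 0.033     ]
t 18.45 pos [0.4605 0.312  0.3073] head -103.54 tilt -1.0 open 0.051 gf 0.0 F [-0.7 -0.2  0.1]
shift [0.077 0.101 9.511] turn [0.    0.002 0.06 ] q6 2.31
```

Request:
{"fn": "apply_moves", "kwargs": {"steps": [0.16, 0.165, 1, 0, 0, 0.06, 55, 0, 0, 1, 0, 0, 0, 55, 0, 0, 1, 0, 0, 0, 55, 0, 0, 1, 0, 0, 0, 55, 0, 0, 1, 0, 0, 0, 55, 0, 0, 1, 0, 0, 0, 55, 0, 0, 1, 0, 0, 0, 55, 0, 0, 1, 0, 0, 0, 55, 0, 0, 0.7, 0, 0, 0, 55, 0, 0, 0.4, 0, 0, 0, 55, 0, 0, 0.3, 0, 0, 0, 55, 0, 0, 0, 0, 0, 0, 55], "grip_force": 25}}

```text
t: 19.45
tool_pos: [0.4643, 0.3033, 0.024]
orientation: [3.116, -0.392, -0.003]
force: [-0.6, -0.1, 0.7]
opening: 0.0511
gripper_force: 0.0
```

```bash
python3 go.py .464 .306 .022 -103.9
```

```text
t 19.45 pos [0.4643 0.3033 0.024 ] head -104.33 tilt -1.0 open 0.0511 gf 0.0 F [-0.6 -0.1  0.7]
shift [-0.033 -0.085  0.067] turn [ 0.016  0.016 -0.071] q6 2.31
```

Request:
{"fn": "apply_moves", "kwargs": {"steps": [0, -0.05, 0.06, 0, 0, -0.07, 55, 0, 0, 0, 0, 0, 0, 0, 0, 0, 0, 0, 0, 0, 0, 0, 0, 0, 0, 0, 0, 0, 0, 0, 0, 0, 0, 0, 0, 0, 0, 0, 0, 0, 0, 0, 0, 0, 0, 0, 0, 0, 0, 0, 0, 0, 0, 0, 0, 0]}}

```text
t: 20.12
tool_pos: [0.4656, 0.3061, 0.0241]
orientation: [-3.118, 0.378, -0.001]
force: [-1.1, 0.6, 2.1]
opening: 0.0158
gripper_force: 25.0
```

```bash
python3 go.py .464 .306 .31 -103.9
```

```text
t 20.12 pos [0.4656 0.3061 0.0241] head -103.82 tilt -1.0 open 0.0158 gf 25.0 F [-1.1  0.6  2.1]
shift [-4.500e-02  9.000e-03 -9.529e+00] turn [-0.008 -0.005  0.013] q6 2.3
```

Request:
{"fn": "apply_moves", "kwargs": {"steps": [0, 0, -0.3, 0, 0, 0, 0, 0, 0, -0.7, 0, 0, 0, 0, 0, 0, -0.9, 0, 0, 0, 0, 0, 0, -0.9, 0, 0, 0, 0, 0, 0, -0.9, 0, 0, 0, 0, 0, 0, -0.9, 0, 0, 0, 0, 0, 0, -0.9, 0, 0, 0, 0, 0, 0, -0.9, 0, 0, 0, 0, 0, 0, -0.9, 0, 0, 0, 0, 0, 0, -0.9, 0, 0, 0, 0, 0, 0, -0.9, 0, 0, 0, 0, 0, 0, 0, 0, 0, 0, 0]}}

```text
t: 21.12
tool_pos: [0.467, 0.3066, 0.3037]
orientation: [-3.114, 0.378, -0.012]
force: [1.6, 0.3, -0.7]
opening: 0.016
gripper_force: 25.0
```

```bash
python3 go.py .5645 -.0138 .30 -107.2
```

```text
t 21.12 pos [0.467  0.3066 0.3037] head -103.83 tilt -0.99996 open 0.016 gf 25.0 F [ 1.6  0.3 -0.7]
shift [5.707 9.593 0.107] turn [-0.058 -0.064  0.562] q6 2.3
```

Request:
{"fn": "apply_moves", "kwargs": {"steps": [0.4, 0.67, 0, 0, 0, 0, 0, 0.52, 0.872, 0, 0, 0, 0, 0, 0.52, 0.872, 0, 0, 0, 0, 0, 0.52, 0.872, 0, 0, 0, 0, 0, 0.52, 0.872, 0, 0, 0, 0, 0, 0.52, 0.872, 0, 0, 0, 0, 0, 0.52, 0.872, 0, 0, 0, 0, 0, 0.52, 0.872, 0, 0, 0, 0, 0, 0.52, 0.872, 0, 0, 0, 0, 0, 0.52, 0.872, 0, 0, 0, 0, 0, 0.4, 0.67, 0, 0, 0, 0, 0, 0.22, 0.4, 0, 0, 0, 0.56, 0]}}

```text
t: 22.12
tool_pos: [0.5623, -0.0172, 0.2953]
orientation: [3.105, -0.471, -0.003]
force: [0.5, 0.2, -2.0]
opening: 0.0154
gripper_force: 25.0
```

```bash
python3 go.py .5645 -.0138 .27 -107.2
```

```text
t 22.12 pos [ 0.5623 -0.0172  0.2953] head -107.26 tilt -1.0 open 0.0154 gf 25.0 F [ 0.5  0.2 -2. ]
shift [ 0.038 -0.131  0.842] turn [ 0.012  0.017 -0.009] q6 1.75
```

Request:
{"fn": "apply_moves", "kwargs": {"steps": [0.04, -0.13, 0.4, 0, 0, 0, 0, 0, 0, 0.4, 0, 0, 0, 0, 0, 0, 0, 0, 0, 0, 0, 0, 0, 0, 0, 0, 0, 0]}}

```text
t: 22.45
tool_pos: [0.5635, -0.01, 0.2704]
orientation: [-3.107, 0.467, 0.006]
force: [-0.0, -0.7, -2.8]
opening: 0.0161
gripper_force: 25.0
```

```bash
python3 go.py .5645 -.0138 .27 -107.2; cat > prof.py <<'E'
from h import *
s=robot.read_state()["tool_pos"]; z=s[2]-.009; P=[s[0],s[1],-.3]
im=np.mean([eyes.read_camera("scene").astype(float) for _ in range(6)],0).astype(np.float32)
def line(a,b0,b1,ax):
    out=[]
    for o in np.arange(b0,b1,.004):
        q=[(a_,o,z) if ax else (o,a_,z) for a_ in a]; p=proj("scene",world(P,q)).astype(np.float32)
        out.append(cv2.remap(im,p[:,0].reshape(1,-1),p[:,1].reshape(1,-1),cv2.INTER_LINEAR).reshape(-1,3).mean(0))
    return np.array(out)
for n,a,ax,h in(("x y=-60",np.linspace(-.07,-.05,6),0,.069),("x y=+60",np.linspace(.05,.07,6),0,.069),("y x=+50",np.linspace(.045,.06,6),1,.087),("y x=-50",np.linspace(-.05,-.04,6),1,.087)):
    for sgn in(-1,1):
        b0,b1=sorted((sgn*(h-.024),sgn*(h+.024)))
        print(n,"from",round(b0*1e3),"step4",[tuple(int(v) for v in r[[0,2]]) for r in line(a,b0,b1+.001,ax)])
E
python3 prof.py
```

```text
t 22.45 pos [ 0.5635 -0.01    0.2704] head -107.08 tilt -0.99999 open 0.0161 gf 25.0 F [-0.  -0.7 -2.8]
shift [0.069 0.11  0.014] turn [0.006 0.038 0.02 ] q6 1.76
x y=-60 from -93 step4 [(73, 67), (89, 81), (103, 93), (107, 98), (99, 91), (92, 86), (113, 108), (150, 144), (172, 165), (176, 169), (171, 165), (166, 160), (166, 161)]
x y=-60 from 45 step4 [(172, 165), (175, 168), (171, 165), (165, 159), (154, 148), (130, 124), (117, 109), (141, 131), (157, 147), (161, 150), (158, 148), (146, 136), (121, 112)]
x y=+60 from -93 step4 [(109, 86), (120, 103), (119, 107), (107, 96), (87, 78), (75, 68), (92, 86), (126, 120), (151, 145), (162, 156), (165, 159), (165, 159), (166, 160)]
x y=+60 from 45 step4 [(164, 157), (165, 159), (164, 159), (162, 157), (153, 147), (128, 122), (96, 90), (88, 81), (93, 86), (98, 91), (101, 94), (103, 95), (107, 99)]
y x=+50 from -111 step4 [(158, 144), (150, 136), (127, 115), (106, 96), (96, 86), (100, 91), (125, 117), (153, 147), (165, 159), (167, 161), (165, 159), (166, 160), (169, 163)]
y x=+50 from 63 step4 [(160, 154), (161, 156), (164, 158), (168, 162), (167, 161), (154, 146), (147, 135), (156, 142), (159, 145), (159, 145), (158, 144), (158, 144), (158, 144)]
y x=-50 from -111 step4 [(156, 143), (156, 143), (157, 143), (157, 143), (156, 143), (151, 138), (148, 138), (164, 156), (175, 168), (175, 169), (170, 164), (167, 162), (168, 162)]
y x=-50 from 63 step4 [(167, 161), (168, 161), (174, 168), (181, 174), (177, 170), (156, 148), (138, 127), (149, 136), (154, 140), (151, 137), (151, 138), (154, 141), (156, 142)]
```

Request:
{"fn": "apply_moves", "kwargs": {"steps": [0.12, 0.065, 0, 0, 0, 0.02, 0, 0, 0, 0.2, 0, 0, 0, 0, 0, 0, 0.2, 0, 0, 0, 0, 0, 0, 0.1, 0, 0, 0, 0, 0, 0, 0, 0, 0, 0, 0, 0, 0, 0, 0, 0, 0, 0], "grip_force": 25}}

```text
t: 23.25
tool_pos: [0.5674, -0.014, 0.2569]
orientation: [3.106, -0.473, -0.002]
force: [-0.2, -0.8, -3.0]
opening: 0.016
gripper_force: 25.0
```

```bash
python3 go.py .5645 -.0138 .239 -107.2; python3 prof.py
```

```text
t 23.25 pos [ 0.5674 -0.014   0.2569] head -107.31 tilt -1.0 open 0.016 gf 25.0 F [-0.2 -0.8 -3. ]
shift [-0.093  0.024  0.598] turn [ 0.002  0.011 -0.018] q6 1.76
x y=-60 from -93 step4 [(86, 79), (102, 93), (115, 105), (123, 112), (116, 106), (101, 94), (104, 98), (136, 130), (167, 160), (175, 169), (172, 166), (166, 160), (163, 157)]
x y=-60 from 45 step4 [(175, 169), (174, 167), (170, 164), (165, 159), (154, 149), (131, 124), (116, 108), (123, 115), (108, 100), (78, 71), (73, 67), (95, 88), (116, 108)]
x y=+60 from -93 step4 [(92, 71), (115, 96), (125, 110), (122, 109), (108, 97), (89, 79), (87, 79), (114, 107), (143, 136), (157, 150), (162, 155), (163, 157), (163, 157)]
x y=+60 from 45 step4 [(169, 163), (168, 161), (165, 160), (163, 158), (156, 150), (133, 126), (99, 92), (83, 76), (78, 71), (72, 65), (73, 66), (91, 84), (112, 104)]
y x=+50 from -111 step4 [(159, 145), (157, 143), (139, 126), (104, 94), (91, 82), (97, 88), (128, 120), (158, 152), (169, 163), (169, 163), (166, 160), (166, 160), (168, 162)]
y x=+50 from 63 step4 [(164, 158), (162, 156), (162, 157), (167, 161), (167, 162), (149, 142), (120, 111), (125, 114), (150, 138), (159, 145), (160, 146), (160, 146), (159, 145)]
y x=-50 from -111 step4 [(156, 143), (156, 143), (156, 143), (156, 143), (155, 142), (151, 138), (146, 135), (156, 148), (168, 161), (171, 165), (166, 160), (163, 157), (163, 157)]
y x=-50 from 63 step4 [(163, 157), (164, 159), (169, 163), (177, 171), (176, 170), (155, 148), (139, 128), (150, 137), (150, 136), (144, 130), (146, 132), (154, 139), (157, 143)]
```

Request:
{"fn": "apply_moves", "kwargs": {"steps": [-0.035, 0, 0.1, 0, 0, 0, 0, 0, 0, 0.1, 0, 0, 0, 0, 0, 0, 0.1, 0, 0, 0, 0, 0, 0, 0.06, 0, 0, 0, 0, 0, 0, 0, 0, 0, 0, 0, 0, 0, 0, 0, 0, 0, 0]}}

```text
t: 24.05
tool_pos: [0.5666, -0.0137, 0.2465]
orientation: [3.106, -0.473, -0.001]
force: [-0.5, 0.3, -2.5]
opening: 0.0159
gripper_force: 25.0
```

```bash
python3 go.py .5645 -.0138 .239 -107.2; python3 -c "
from plant import robot; print(robot.read_state()['wrist_torque'])"
```

```text
t 24.05 pos [ 0.5666 -0.0137  0.2465] head -107.31 tilt -1.0 open 0.0159 gf 25.0 F [-0.5  0.3 -2.5]
shift [-0.065  0.025  0.25 ] turn [ 0.001  0.005 -0.018] q6 1.76
[-0.0042829   0.16519779  0.06135398]
```

Request:
{"fn": "apply_moves", "kwargs": {"steps": [0, 0, 0.06, 0, 0, 0, 0, 0, 0, 0.06, 0, 0, 0, 0, 0, 0, 0, 0, 0, 0, 0]}}

```text
t: 24.3
tool_pos: [0.5666, -0.0137, 0.2428]
orientation: [3.106, -0.473, -0.001]
force: [-0.5, -0.1, -1.8]
opening: 0.016
gripper_force: 25.0
```

```bash
python3 go.py .5645 -.0138 .239 -107.2; python3 -c "
from plant import robot; print(robot.read_state()['wrist_torque'])"
```

```text
t 24.3 pos [ 0.5666 -0.0137  0.2428] head -107.31 tilt -1.0 open 0.016 gf 25.0 F [-0.5 -0.1 -1.8]
shift [-0.066  0.024  0.127] turn [ 0.001  0.005 -0.018] q6 1.76
[0.02337833 0.18012406 0.0043666 ]
```

Inside the walls. Continue to the seat.

Request:
{"fn": "apply_moves", "kwargs": {"steps": [0, 0, 0.05, 0, 0, 0, 0, 0, 0, 0.04, 0, 0, 0, 0, 0, 0, 0, 0, 0, 0, 0]}}

```text
t: 24.55
tool_pos: [0.5666, -0.0137, 0.2402]
orientation: [3.106, -0.473, -0.001]
force: [-0.2, -0.4, -2.3]
opening: 0.0157
gripper_force: 25.0
```

Request:
{"fn": "apply_moves", "kwargs": {"steps": [0, 0, 0.04, 0, 0, 0, 0, 0, 0, 0, 0, 0, 0, 0, 0, 0, 0, 0, 0, 0, 0], "grip_force": 12}}

```text
t: 24.8
tool_pos: [0.5667, -0.0137, 0.2393]
orientation: [3.106, -0.473, 0.0]
force: [0.0, -0.0, -2.8]
opening: 0.0157
gripper_force: 12.0
```

Request:
{"fn": "apply_moves", "kwargs": {"steps": [0, 0, 0.04, 0, 0, 0, 0, 0, 0, 0.02, 0, 0, 0, 0, 0, 0, 0, 0, 0, 0, 0]}}

```text
t: 25.05
tool_pos: [0.5669, -0.0137, 0.2391]
orientation: [3.106, -0.473, 0.002]
force: [-4.2, 1.2, 6.0]
opening: 0.0159
gripper_force: 12.0
```

Request:
{"fn": "apply_moves", "kwargs": {"steps": [0, 0, 0.04, 0, 0, 0, 0, 0, 0, 0.02, 0, 0, 0, 0, 0, 0, 0, 0, 0, 0, 0]}}

```text
t: 25.3
tool_pos: [0.5673, -0.0138, 0.2388]
orientation: [3.106, -0.472, 0.005]
force: [-8.1, 0.3, 12.8]
opening: 0.0161
gripper_force: 12.0
```

Request:
{"fn": "apply_moves", "kwargs": {"steps": [0, 0, -0.06, 0, 0, 0, 0, 0, 0, 0, 0, 0, 0, 15, 0, 0, 0, 0, 0, 0, 30, 0, 0, 0, 0, 0, 0, 50, 0, 0, 0, 0, 0, 0, 50, 0, 0, 0, 0, 0, 0, 50, 0, 0, -0.3, 0, 0, 0, 50, 0, 0, -0.8, 0, 0, 0, 50, 0, 0, -1, 0, 0, 0, 50, 0, 0, -1, 0, 0, 0, 50, 0, 0, -1, 0, 0, 0, 50, 0, 0, 0, 0, 0, 0, 50]}}

```text
t: 26.3
tool_pos: [0.5686, -0.0139, 0.3689]
orientation: [-3.105, 0.473, -0.017]
force: [1.2, 0.0, 1.3]
opening: 0.0461
gripper_force: 0.0
```

```bash
python3 go.py .5645 -.0138 .34 -107.2; cat > chk.py <<'E'
import prof
from h import *
for c in CAL:
    eyes.read_camera(c)
    for n,z in(("lid_grip",.249),("agitator_handle",.19),("jar_big",0),("jar_low",0),("bowl",0)):
        print(c,n,[(np.round(ray(c,d["xy"],z),4)[:2],round(d["conf"],2)) for d in eyes.place_of(c,n)[:2]])
E
sed -i 's/s=robot.read_state()\["tool_pos"\]; z=s\[2\]-.009/s=[.5645,-.0138]; z=.230/' prof.py; python3 chk.py
```

```text
t 26.3 pos [ 0.5686 -0.0139  0.3689] head -107.3 tilt -0.99994 open 0.0461 gf 0.0 F [1.2 0.  1.3]
shift [-0.142  0.04   0.962] turn [-0.019 -0.102 -0.017] q6 1.76
x y=-60 from -93 step4 [(157, 143), (157, 143), (157, 143), (157, 143), (156, 142), (151, 138), (147, 136), (152, 145), (159, 154), (162, 157), (162, 156), (162, 156), (162, 156)]
x y=-60 from 45 step4 [(174, 168), (174, 168), (172, 166), (167, 162), (161, 155), (145, 139), (111, 104), (78, 72), (84, 77), (108, 101), (120, 113), (123, 115), (123, 115)]
x y=+60 from -93 step4 [(142, 130), (141, 128), (138, 126), (133, 121), (123, 111), (111, 101), (115, 107), (138, 131), (155, 149), (161, 154), (161, 155), (161, 155), (161, 155)]
x y=+60 from 45 step4 [(168, 162), (168, 161), (167, 161), (164, 158), (160, 155), (148, 142), (115, 109), (82, 76), (82, 75), (106, 98), (119, 111), (122, 113), (121, 113)]
y x=+50 from -111 step4 [(159, 145), (157, 143), (137, 124), (91, 82), (64, 59), (73, 66), (114, 107), (157, 151), (176, 170), (177, 171), (170, 164), (169, 163), (171, 165)]
y x=+50 from 63 step4 [(163, 157), (161, 155), (160, 
[... 345 characters left out ...]
1, 155), (160, 154), (161, 154), (164, 157), (152, 145), (138, 128), (148, 135), (156, 142), (157, 143), (157, 143), (157, 143), (157, 143)]
scene lid_grip [(array([0.4232, 0.2592]), 0.96), (array([ 0.5711, -0.0192]), 0.71)]
scene agitator_handle [(array([0.6038, 0.086 ]), 0.46)]
scene jar_big [(array([0.705 , 0.2895]), 0.66)]
scene jar_low [(array([0.7893, 0.0365]), 0.78)]
scene bowl [(array([ 0.7713, -0.1828]), 0.86)]
top lid_grip [(array([ 0.5591, -0.0183]), 0.75), (array([0.2544, 0.3487]), 0.69)]
top agitator_handle [(array([ 0.6753, -0.2457]), 0.62)]
top jar_big []
top jar_low [(array([0.7055, 0.2878]), 0.75), (array([0.7924, 0.0544]), 0.54)]
top bowl [(array([ 0.774 , -0.1753]), 0.67)]
```

```bash
python3 -c "
from plant import robot; print(robot.close_job())"
```

```text
the job is handed in; nothing more can be done
None
```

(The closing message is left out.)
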